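Turn a closed sample case over on its easel

ROBOT

A 7-joint arm with a two-finger parallel gripper is mounted at the origin on a cart in front of the work surface, level with it; the furniture and walls round the work are solid. World frame = base frame: x ahead of the robot, y to its left, z up, the work surface at z = 0. Lengths are in m, angles in rad, forces in N, time in s.
With the tool pointing down it reaches from about 0.35 to 0.9 m from the base axis. Payload 8.1 kg.
Tool frame: the origin (TCP) lies between the finger pads; the fingertips stand 17 mm ahead of it and the grasp point (between the pads) lies 2 mm behind it; z points along the fingers, y is the direction in which the jaws open and shut (so a half turn about z gives the same grasp; the last joint's range is limited). The gripper opens to 92 mm and grips with 3 to 60 N. Pads are 19 mm wide; open, the fingers measure 130 mm over their backs; the gripper's body (75 mm by 190 mm) begins 47 mm behind the grasp point.
Start: joints at [-1.45, 0.434, 0.025, 1.573, -0.012, 1.134, -0.075], TCP at [0.139, 0.609, 0.244] pointing down, gripper open.
Joint ranges: [-2.62, 2.62], [-0.44, 2.09], [-1.27, 1.32], [0.08, 2.57], [-1.32, 4.46], [0.12, 2], [-2.74, 2.74]. Speed limits (rad/s): [2.22, 2.22, 3.01, 3.01, 3.14, 3.14, 3.14].

INTERFACE

Orientations are given as a rotation vector (axis times angle).
In Python, from cell import arm gives the robot as it stands. The module is installed in compiled form; this text tells all that it offers.
- The arm moves only by the shell command python3 -m crank 'ROWS' [FORCE]. ROWS is JSON, a list of rows, each a list of 5 numbers: the opening, from 0 (shut) to 1 (fully open), then the shift along the world's x, y, z normalised to -1 to 1, where 1 is 40 cm, then the turn about the world's z normalised to -1 to 1, where 1 is 60 degrees. In form: [[fingers, tx, ty, tz, twist], ...]. A call has exactly 8 rows; each row shifts and turns the commanded pose from where the row before left it; what a row does not reach is not made up. A row lasts 1/12 s, in which the tool goes at most 41.7 mm and 7.16 degrees, less where a joint would pass 70% of its speed; a pose out of reach is approached as far as the arm can. A call with a number of a shift or a turn outside -1 to 1 is refused whole. A call with a gripper value outside its range is refused whole. The fingers move at their own pace and stop on an object; FORCE is the grip in N (left out, the last holds). Time passes only in rows, so rows that do not move let the fingers close, or fill a call up. It gives the time, the measured TCP pose, the force and the opening at its end, in the units of the state.
- arm.observe(): the state, without advancing time (a new reading comes with each control period).
- arm.get_image(name): name is "scene" or "side" or "wrist"; returns the picture (384x512x3 uint8, red, green, blue); there is no depth.
- arm.get_calibration(name): a dict with "intrinsics" (3x3 intrinsics, pixels), "distortion" ([k1, k2, p1, p2, k3] as OpenCV has them; the pictures are not rectified), "extrinsics" (4x4, takes a point from camera to world coordinates). Camera axes: x right, y down, z forward; pixel columns grow to the right and rows downward; lengths in m; the calibration is good to about 2 mm. A picture is of the moment at which its call begins: read the wrist's pose just before it. get_calibration takes no time and is no camera call; for the wrist camera it gives the pose at the moment of the call.
- arm.sign_off(): hands the job in, once; it reports no verdict.
The state is a dict: "clock": time; "joints": joint angles; "dq": joint speeds; "joint_efforts": joint torques, N m; "position": TCP position; "ee_rot": TCP orientation; "force": force on the tool from outside, world axes, zero at the start; "ft_torque": the same for the moment, N m; "width": opening from 0.0 (shut) to 1.0 (fully open).
Only numpy, scipy, OpenCV 4.12 (cv2) and the standard library are available. Lean on these libraries where they do the work, as an engineer would, in place of code of your own. Each camera call takes 0.05 s, during which the arm holds its last target.

TASK

The flat sample case with the red lid leans on its little wooden easel with its lid upward. Pinch lid and base together, take the case off, turn it over so that the lid faces down and the clear bottom faces up, and lean it back flat and centred on the same easel without ever letting it come open. Leave the blue-lidded case where it is.

Things in the scene. Friction and masses are not known exactly. Their poses are not given: they have to be found in the camera images.
- case_base: Tray of the target case: white walls, clear floor (brass discs on a card show through), 93 x 65 mm, 25.5 mm deep, about 80 g; sits loose in the lid. Origin: centre of the clear floor's outer face; z from the floor toward the lid, x along the length (at the start down the slope), y along the width. The upper 52 mm of the closed case stand free above the easel's board, both faces open to fingers.
- red_lid: Loose slip-on red lid of the target case, 100 x 72 mm, 14 mm skirt over the tray with 1.5 mm play, no catch, about 40 g. Origin: centre of its flat outer face; z out of that face, away from the tray; x, y as the tray's. The closed case is 100 x 72 x 28 mm: the two origins are 28 mm apart along z. At the start the lid looks upward, away from the robot and to its right.
- easel: Fixed wooden easel under the red-lidded case. Origin on the table, z up. Its board (100 mm wide in y, 48 mm long) leans 35 deg from upright: up the slope is (-0.574, 0, 0.819), off its face (0.819, 0, 0.574). A 36 mm ledge is square to the board; their corner is at (0, 0, 0.05). Lid up or down, the case fills 100 mm up the slope and 28 mm off the face, centred on y = 0.
- blue_case: Case of the same look and size with a blue lid fixed to it, on an easel of its own; to be left alone. Origin at the centre of the outer face of its clear floor, z toward the lid.
There are look-alikes about, which are no part of the job. What is shaped like the case_base but turquoise is not meant.

How it is judged:
By the outcome, as a careful person would: the job done as asked, in the order asked, and still so for the second after the job is handed in, with the robot touching nothing.
It also fails if it takes over 45 s, if anything falls off the work surface, if the arm or the gripper's body presses on something with over 40 N, if the wrist force passes 120 N, or if a joint passes its speed limit or range.

## Working session

There is one attempt and no reset: what is moved stays moved. The work goes in short steps, Python scripts to look and compute and a shell command to move; the robot and the scene stay as the last step left them, time stands still between calls to the robot, and variables do not carry over. Pictures are saved under pics/ and viewed, and the job is handed in when it is done.

```bash
mkdir -p pics; cat > h.py <<'E'
import numpy as np, cv2, json
from cell import arm
def snap(n,f):
    im=arm.get_image(n); cv2.imwrite('pics/'+f,cv2.cvtColor(im,cv2.COLOR_RGB2BGR)); return im
def cal(n):
    c=arm.get_calibration(n); return [np.array(c[k],float) for k in('intrinsics','distortion','extrinsics')]
def ray(c,uv):
    K,D,E=c; p=cv2.undistortPoints(np.array(uv,float).reshape(-1,1,2),K,D)[:,0]
    d=np.c_[p,np.ones(len(p))]@E[:3,:3].T; return E[:3,3],d/np.linalg.norm(d,axis=1)[:,None]
def onz(c,uv,z):
    o,d=ray(c,uv); return o+d*((z-o[2])/d[:,2])[:,None]
def proj(c,P):
    K,D,E=c; R=E[:3,:3].T; t=-R@E[:3,3]
    return cv2.projectPoints(np.array(P,float).reshape(-1,3),cv2.Rodrigues(R)[0],t,K,D)[0][:,0]
def tri(cs,uvs):
    A=np.zeros((3,3));b=np.zeros(3);L=[]
    for c,uv in zip(cs,uvs):
        o,d=ray(c,[uv]);d=d[0];M=np.eye(3)-np.outer(d,d);A+=M;b+=M@o;L.append((M,o))
    x=np.linalg.solve(A,b); return x,[round(float(np.linalg.norm(M@(x-o)))*1000,1) for M,o in L]
E
python3 - <<'E'
from h import *
for n in('scene','side','wrist'):
    snap(n,n+'0.png'); c=cal(n); print(n,c[2].round(3).tolist(),c[0][0,0])
print(arm.observe())
E
```

```text
scene [[0.623, -0.365, 0.692, 0.018], [-0.782, -0.294, 0.549, -0.393], [0.003, -0.883, -0.469, 0.48], [0.0, 0.0, 0.0, 1.0]] 350.01408803602305
side [[-0.996, -0.035, 0.083, 0.544], [-0.09, 0.477, -0.874, 0.856], [-0.009, -0.878, -0.478, 0.486], [0.0, 0.0, 0.0, 1.0]] 351.1986590353273
wrist [[0.222, 0.934, 0.279, 0.063], [0.975, -0.211, -0.066, 0.627], [-0.003, 0.287, -0.958, 0.385], [0.0, 0.0, 0.0, 1.0]] 276.54550213157546
{'clock': 0.15, 'joints': array([-1.44960449,  0.43505017,  0.02498994,  1.57385907, -0.01159963,
        1.13399857, -0.07508827]), 'dq': array([ 0.000988  , -0.00276792, -0.00077415, -0.00245772, -0.00147556,
        0.00024725, -0.00114529]), 'joint_efforts': array([ 2.57495427e-03, -6.68261790e+01,  9.86465402e-01, -3.14695466e+01,
       -6.03894470e-02,  3.91438685e-02,  8.16297847e-05]), 'position': array([0.13867876, 0.60905744, 0.24314458]), 'ee_rot': array([-3.50906905e-01, -3.12191624e+00,  1.83785854e-03]), 'force': array([ 0.28219837, -0.28663889, -0.35485616]), 'ft_torque': array([-0.00868003, -0.03248009, -0.00028657]), 'width': 1.0013607463862726}
```

View pics/scene0.png

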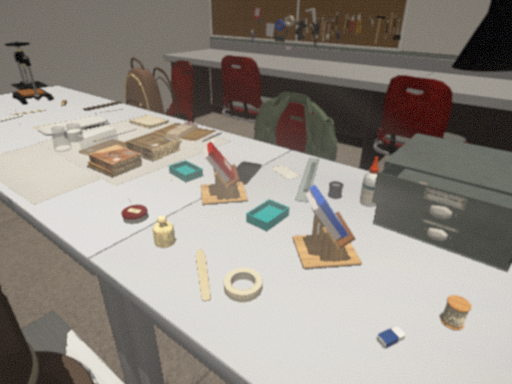

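View pics/side0.png

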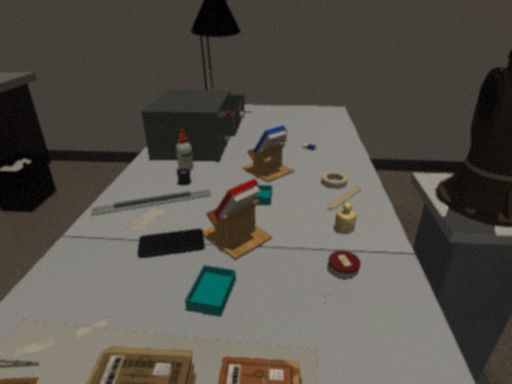

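View pics/wrist0.png

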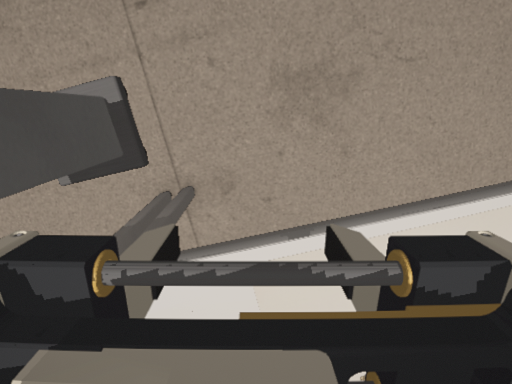

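```bash
python3 - <<'E'
import cv2,numpy as np
a=cv2.imread('pics/scene0.png')[130:215,180:280];b=cv2.imread('pics/side0.png')[165:265,190:290]
a=cv2.resize(a,(400,340),interpolation=cv2.INTER_CUBIC);b=cv2.resize(b,(400,400),interpolation=cv2.INTER_CUBIC)
o=np.zeros((400,800,3),np.uint8);o[:340,:400]=a;o[:,400:]=b;cv2.imwrite('pics/crop0.png',o)
E
```

```text
(no output)
```

View pics/crop0.png

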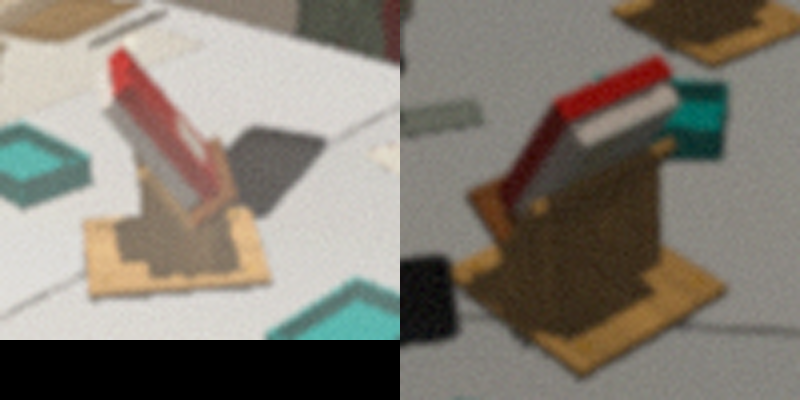

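```bash
python3 - <<'E'
from h import *
cs,cd=cal('scene'),cal('side')
S=[(180+x/4,130+y/4) for x,y in[(88,222),(92,297),(272,283),(252,207)]]
D=[(190+(x-400)/4,165+y/4) for x,y in[(455,268),(583,378),(727,288)]]
for z in(0,.01):
    print(z);print(onz(cs,S,z).round(4));print(onz(cd,D,z).round(4))
# lid top-end corners: outer(lid face) and inner, near(side cam)end
s=lambda x,y:(180+x/4,130+y/4); d=lambda x,y:(190+(x-400)/4,165+y/4)
# lid outer face top corner far from scene cam? scene sees left end (110,52) -> which y end? 
for a in[(110,52),(122,48)]:
  for b in[(558,103),(665,56)]:
    print(a,b,tri([cs,cd],[s(*a),d(*b)]))
for a in[(215,203),(193,222)]:
  for b in[(505,208)]:
    print(a,b,tri([cs,cd],[s(*a),d(*b)]))
E
```

```text
0
[[0.6485 0.2953 0.    ]
 [0.5731 0.2144 0.    ]
 [0.6637 0.1318 0.    ]
 [0.7438 0.2162 0.    ]]
[[0.7277 0.2036 0.    ]
 [0.6399 0.2934 0.    ]
 [0.5688 0.2103 0.    ]]
0.01
[[0.6354 0.281  0.01  ]
 [0.5616 0.2018 0.01  ]
 [0.6503 0.1209 0.01  ]
 [0.7287 0.2035 0.01  ]]
[[0.7239 0.217  0.01  ]
 [0.6379 0.305  0.01  ]
 [0.5683 0.2235 0.01  ]]
(110, 52) (558, 103) (array([0.65008485, 0.26039042, 0.14360882]), [2.6, 2.6])
(110, 52) (665, 56) (array([0.60564523, 0.22245323, 0.15881137]), [5.7, 5.7])
(122, 48) (558, 103) (array([0.65322952, 0.25525728, 0.14378855]), [1.1, 1.1])
(122, 48) (665, 56) (array([0.60827679, 0.21742465, 0.15912134]), [9.2, 9.2])
(215, 203) (505, 208) (array([0.69142759, 0.20033135, 0.0351326 ]), [7.4, 7.4])
(193, 222) (505, 208) (array([0.68349196, 0.20534349, 0.03009632]), [17.7, 17.7])
```

Candidates: the red-lidded case at scene (222,175) / side (238,210), the blue-lidded case at (325,220), turquoise trays at (186,171) and (268,214), a dark red dish at (135,213), and the red chairs behind. The close crop shows the red lid over a white tray on an easel, so I choose the one at (222,175). I move over it for a wrist view.

```bash
python3 -m crank '[[1,0.075,-0.061,0.015,0.0625],[1,0.075,-0.061,0.015,0.0625],[1,0.075,-0.061,0.015,0.0625],[1,0.075,-0.061,0.015,0.0625],[1,0.075,-0.061,0.015,0.0625],[1,0.075,-0.061,0.015,0.0625],[1,0.075,-0.061,0.015,0.0625],[1,0.075,-0.061,0.015,0.0625]]' 10
python3 -m crank '[[1,0.075,-0.061,0.015,0.0625],[1,0.075,-0.061,0.015,0.0625],[1,0.075,-0.061,0.015,0.0625],[1,0.075,-0.061,0.015,0.0625],[1,0.075,-0.061,0.015,0.0625],[1,0.075,-0.061,0.015,0.0625],[1,0.075,-0.061,0.015,0.0625],[1,0.075,-0.061,0.015,0.0625]]'
python3 - <<'E'
from h import *
from scipy.spatial.transform import Rotation as R
s=arm.observe();print(s['joints'].round(2),s['position']);print(R.from_rotvec(s['ee_rot']).as_matrix().round(3))
snap('wrist','w1.png');print(cal('wrist')[2].round(3));snap('scene','s1.png')
E
```

```text
clock: 0.82
position: [0.3799, 0.4127, 0.292]
ee_rot: [0.474, -3.105, 0.0]
force: [0.3, 1.2, 0.5]
width: 0.998
clock: 1.48
position: [0.6198, 0.2175, 0.3398]
ee_rot: [1.262, -2.877, -0.0]
force: [0.3, 0.7, 0.3]
width: 1.003
[-0.46  0.43  0.06  1.34 -0.03  1.37  2.  ] [0.6198182  0.21749269 0.33982522]
[[-0.677 -0.736 -0.   ]
 [-0.736  0.677 -0.   ]
 [ 0.     0.    -1.   ]]
[[-0.733  0.65   0.198  0.573]
 [ 0.68   0.704  0.204  0.154]
 [-0.007  0.284 -0.959  0.482]
 [ 0.     0.     0.     1.   ]]
```

View pics/w1.png

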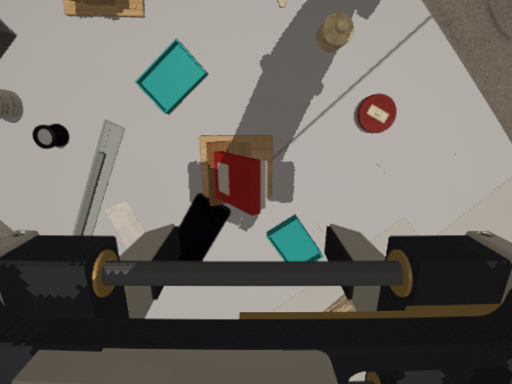

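View pics/s1.png

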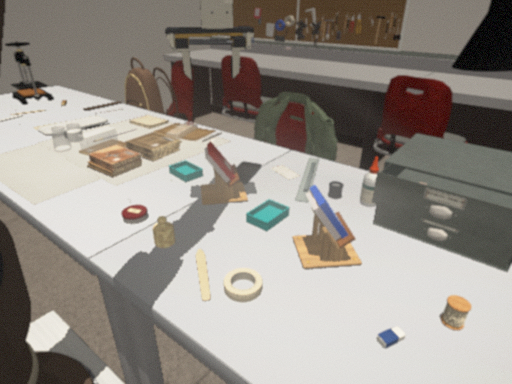

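```bash
python3 - <<'E'
import cv2
a=cv2.imread('pics/w1.png')[125:225,190:290]
cv2.imwrite('pics/c1.png',cv2.resize(a,(600,600),interpolation=cv2.INTER_CUBIC))
E
```

```text
(no output)
```

View pics/c1.png

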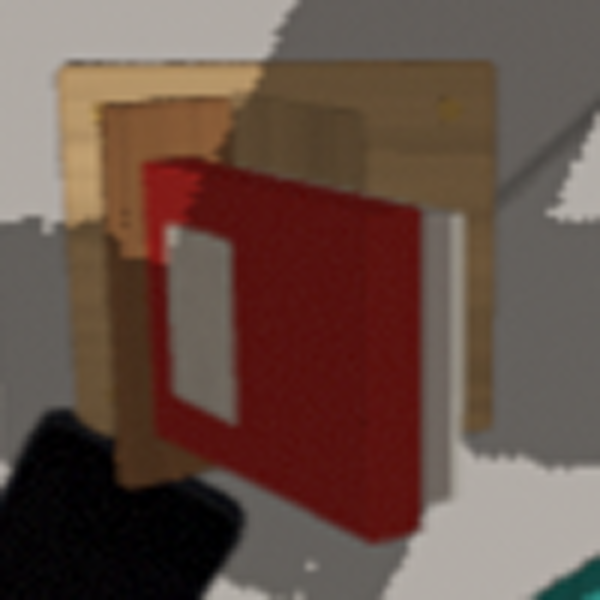

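```bash
python3 - <<'E'
from h import *
c=cal('wrist'); f=lambda L:[(190+x/6,125+y/6) for x,y in L]
def show(n,L,z):
    p=onz(c,f(L),z);print(n,p.round(4)[:,:2].tolist());return p
p=show('plate',[(60,62),(495,62),(490,430)],.008)
l=show('ledge front',[(103,105),(118,488)],.0707)
b=show('lid low edge',[(145,165),(157,437)],.066)
t=show('lid top edge',[(372,542)],.1479)
e=show('skirt end, 14 mm in',[(420,210),(420,530)],.148-.014*.574)
def ang(a,b): return np.degrees(np.arctan2(*(b-a)[1::-1]))
print('plate x',ang(p[1],p[0]),np.linalg.norm(p[1]-p[0]),'plate y',ang(p[2],p[1]),np.linalg.norm(p[1]-p[2]))
print('ledge',ang(l[1],l[0]),np.linalg.norm(l[1]-l[0]),'low',ang(b[1],b[0]),np.linalg.norm(b[1]-b[0]),'skirt',ang(e[1],e[0]),np.linalg.norm(e[1]-e[0]))
# easel origin estimates
for yaw in(-42.5,):
    a=np.radians(yaw);R=np.array([[np.cos(a),-np.sin(a)],[np.sin(a),np.cos(a)]])
    for n,m,x in(('ledge',l.mean(0)[:2],.0295),('low',b.mean(0)[:2],.0229),('skirt',e.mean(0)[:2],-.0574+.014*.819)):
        print(n,(m-R@[x,0]).round(4))
E
```

```text
plate [[0.662, 0.123], [0.573, 0.2067], [0.6464, 0.2859]]
ledge front [[0.6497, 0.1419], [0.7181, 0.214]]
lid low edge [[0.6536, 0.1594], [0.7022, 0.2117]]
lid top edge [[0.6593, 0.249]]
skirt end, 14 mm in [[0.6038, 0.2045], [0.6518, 0.2564]]
plate x -43.24086392896734 0.12217745321104177 plate y -132.82027023843725 0.10800891334793304
ledge -133.53648753758006 0.09939681687681873 low -132.87020601429344 0.07142589295014569 skirt -132.73829672998585 0.07065764387016323
ledge [0.6622 0.1979]
low [0.661 0.201]
skirt [0.6617 0.1994]
```

The wrist view shows the lid's long edges at crop (145,165)-(157,437) and (420,210)-(420,530). They measure 71 mm wide and the ledge 99 mm, both as given. The easel comes out at about (0.6616, 0.1995) with yaw -43°. With the tool always pointing down, my plan is:
1. Straddle the case and push it upright with the back finger.
2. Pinch it, lift it and twist it 180°.
3. Set it down upright and let it lean back as the fingers open.

```bash
python3 -m crank '[[1,0.014,0.005,-0.065,-0.008],[1,0.014,0.005,-0.065,0],[1,0.014,0.004,-0.065,0],[1,0,0,-0.065,0],[1,0,0,-0.065,0],[1,0,0,-0.065,0],[1,0,0,-0.065,0],[1,0,0,-0.065,0]]' 10
python3 - <<'E'
from h import *
snap('side','d2.png');snap('scene','s2.png')
a=cv2.imread('pics/s2.png')[110:215,170:290];b=cv2.imread('pics/d2.png')[145:265,180:300]
o=np.zeros((400,800,3),np.uint8);o[:350,:400]=cv2.resize(a,(400,350));o[:,400:]=cv2.resize(b,(400,400));cv2.imwrite('pics/c2.png',o)
print(arm.observe()['position'])
E
```

```text
clock: 2.25
position: [0.635, 0.2247, 0.1302]
ee_rot: [1.244, -2.884, -0.0]
force: [-0.0, 1.2, 0.5]
width: 0.998
[0.6323538  0.22369012 0.12696017]
```

View pics/c2.png

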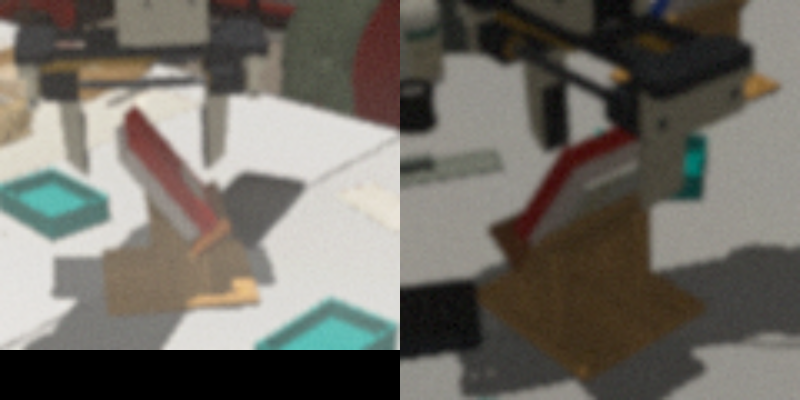

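```bash
python3 -m crank '[[0.6,0,0,0,0],[0.6,0,0,0,0],[0.6,0,0,0,0],[0.6,0,0,0,0],[0.6,0,0,0,0],[0.6,0,0,0,0],[0.6,0,0,0,0],[0.6,0,0,0,0]]' 10
python3 - <<'E'
from h import *
for i in range(3): print(arm.observe()['position'].round(4))
snap('wrist','w3.png');snap('scene','s3.png');print(arm.observe()['position'].round(4))
a=cv2.imread('pics/s3.png')[110:215,170:290];b=cv2.imread('pics/w3.png')
o=np.zeros((400,800,3),np.uint8);o[:350,:400]=cv2.resize(a,(400,350));o[:,400:]=cv2.resize(b[:,130:400],(400,400));cv2.imwrite('pics/c3.png',o)
E
```

```text
clock: 3.02
position: [0.6356, 0.2246, 0.132]
ee_rot: [-1.245, 2.884, 0.0]
force: [-0.5, -0.2, -0.5]
width: 0.602
[0.6356 0.2246 0.132 ]
[0.6356 0.2246 0.132 ]
[0.6356 0.2246 0.132 ]
[0.6355 0.2246 0.1318]
```

View pics/c3.png

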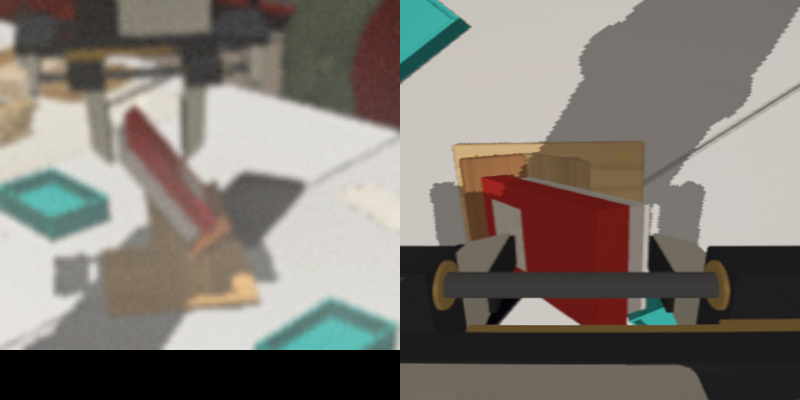

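```bash
python3 -m crank '[[0.59,0.0055,-0.0051,0,0],[0.58,0.0055,-0.0051,0,0],[0.57,0.0055,-0.0051,0,0],[0.56,0.0055,-0.0051,0,0],[0.55,0.0055,-0.0051,0,0],[0.53,0.0055,-0.0051,0,0],[0.51,0.0055,-0.0051,0,0],[0.50,0.0055,-0.0051,0,0]]' 10
python3 - <<'E'
from h import *
snap('scene','s4.png');snap('side','d4.png');print(arm.observe()['position'].round(4))
a=cv2.imread('pics/s4.png')[110:215,170:290];b=cv2.imread('pics/d4.png')[145:265,180:300]
o=np.zeros((400,800,3),np.uint8);o[:350,:400]=cv2.resize(a,(400,350));o[:,400:]=cv2.resize(b,(400,400));cv2.imwrite('pics/c4.png',o)
E
```

```text
clock: 3.78
position: [0.6485, 0.214, 0.1326]
ee_rot: [1.251, -2.877, -0.013]
force: [-18.7, 9.3, 16.2]
width: 0.867
[0.6489 0.2135 0.1326]
```

View pics/c4.png

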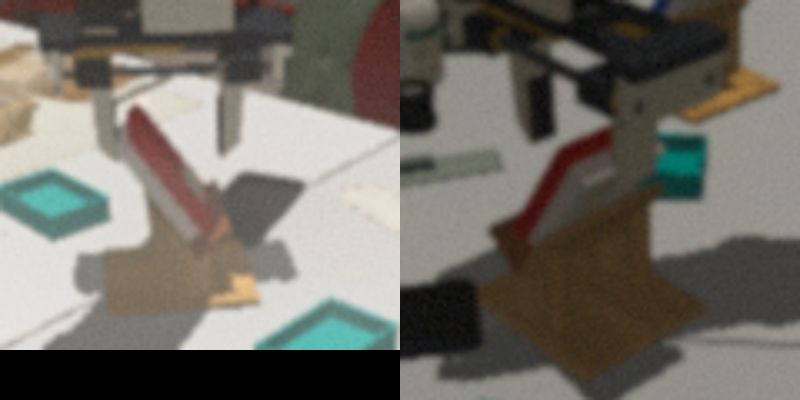

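The back finger only got forced open (width 0.87) and the case did not tip. The pad's friction pushes down on the rising corner and jams it. I'll back off, go lower, and follow the corner upward as I push.

```bash
python3 -m crank '[[0.85,-0.0055,0.0051,0,0],[0.8,-0.0055,0.0051,0,0],[0.75,-0.0055,0.0051,0,0],[0.72,-0.0055,0.0051,0,0],[0.72,-0.0055,0.0051,0,0],[0.72,-0.0055,0.0051,0,0],[0.72,0,0,0,0],[0.72,0,0,0,0]]' 10
python3 - <<'E'
from h import *
p=arm.observe()['position'];q=p[:2]-[.6616,.1995];print(q@[.731,-.682],q@[.682,.731])
E
```

```text
clock: 4.55
position: [0.6402, 0.22, 0.1316]
ee_rot: [1.244, -2.885, 0.001]
force: [0.3, -0.7, -0.6]
width: 0.717
-0.02962861598889024 0.000379732209421097
```

```bash
python3 -m crank '[[0.72,0.0015,-0.0014,-0.011,0],[0.72,0,0,-0.011,0],[0.72,0,0,-0.011,0],[0.72,0,0,-0.01,0],[0.72,0,0,0,0],[0.72,0,0,0,0],[0.72,0,0,0,0],[0.72,0,0,0,0]]' 10
python3 - <<'E'
import numpy as np
from math import *
for t in(35,30,25,20,15,10,5,0):
    s,c=sin(radians(t)),cos(radians(t)); cx=22.9-100*s-28*c; cz=66+100*c-28*s
    tip=98+(cz-131.8); fx=22.9-(tip-66)*tan(radians(t))
    print(t,'corner',round(cx,1),round(cz,1),'tip',round(tip,1),'w',round(fx-cx,1),'xc',round((fx+cx)/2,1))
E
```

```text
clock: 5.22
position: [0.6407, 0.22, 0.1147]
ee_rot: [-1.245, 2.884, -0.0]
force: [0.3, -0.3, -0.9]
width: 0.721
35 corner -57.4 131.9 tip 98.1 w 57.8 xc -28.5
30 corner -51.3 138.6 tip 104.8 w 51.8 xc -25.4
25 corner -44.7 144.8 tip 111.0 w 46.7 xc -21.4
20 corner -37.6 150.4 tip 116.6 w 42.1 xc -16.6
15 corner -30.0 155.3 tip 121.5 w 38.0 xc -11.0
10 corner -22.0 159.6 tip 125.8 w 34.4 xc -4.8
5 corner -13.7 163.2 tip 129.4 w 31.1 xc 1.8
0 corner -5.1 166.0 tip 132.2 w 28.0 xc 8.9
```

```bash
python3 -m crank '[[0.70,0.0025,-0.0023,0.0042,0],[0.68,0.0025,-0.0023,0.0042,0],[0.66,0.0025,-0.0023,0.0042,0],[0.64,0.0025,-0.0023,0.0042,0],[0.62,0.0025,-0.0023,0.0041,0],[0.60,0.0025,-0.0023,0.0041,0],[0.59,0.0025,-0.0023,0.0041,0],[0.575,0.0025,-0.0023,0.0041,0]]' 10
python3 - <<'E'
from h import *
snap('scene','s5.png');snap('side','d5.png');p=arm.observe()['position'];q=p[:2]-[.6616,.1995];print(q@[.731,-.682],q@[.682,.731])
a=cv2.imread('pics/s5.png')[110:215,170:290];b=cv2.imread('pics/d5.png')[145:265,180:300]
o=np.zeros((400,800,3),np.uint8);o[:350,:400]=cv2.resize(a,(400,350));o[:,400:]=cv2.resize(b,(400,400));cv2.imwrite('pics/c5.png',o)
E
```

```text
clock: 5.88
position: [0.649, 0.2121, 0.128]
ee_rot: [-1.244, 2.884, -0.001]
force: [-0.2, 1.4, -0.2]
width: 0.582
-0.017628930164052505 0.0006388377231417721
```

View pics/c5.png

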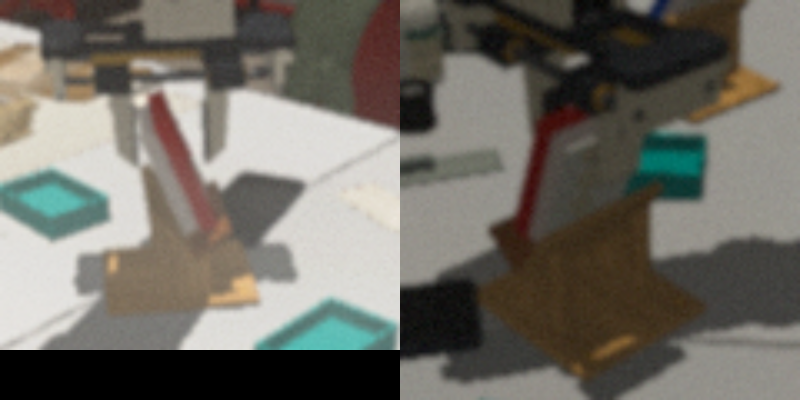

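```bash
python3 -m crank '[[0.56,0.0036,-0.0034,0.0055,0],[0.54,0.0036,-0.0034,0.0052,0],[0.525,0.0036,-0.0034,0.005,0],[0.51,0.0036,-0.0034,0.0048,0],[0.49,0.0036,-0.0034,0.0046,0],[0.47,0.0036,-0.0034,0.0044,0],[0.455,0.0036,-0.0034,0.0042,0],[0.44,0.0036,-0.0034,0.004,0]]' 10
python3 - <<'E'
from h import *
snap('scene','s6.png');snap('side','d6.png');p=arm.observe()['position'];q=p[:2]-[.6616,.1995];print(q@[.731,-.682],q@[.682,.731])
a=cv2.imread('pics/s6.png')[110:215,170:290];b=cv2.imread('pics/d6.png')[145:265,180:300]
o=np.zeros((400,800,3),np.uint8);o[:350,:400]=cv2.resize(a,(400,350));o[:,400:]=cv2.resize(b,(400,400));cv2.imwrite('pics/c6.png',o)
E
```

```text
clock: 6.65
position: [0.6602, 0.2016, 0.1431]
ee_rot: [-1.245, 2.884, -0.0]
force: [-0.7, -0.2, 0.8]
width: 0.442
-0.001992862082404887 0.0005871224845376106
```

View pics/c6.png

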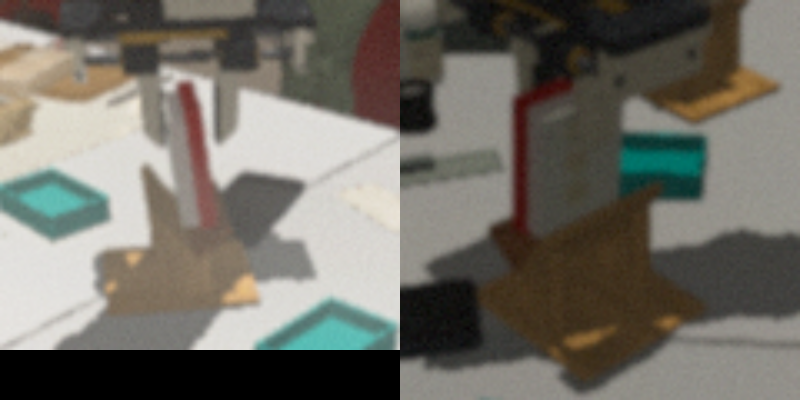

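```bash
python3 -m crank '[[0.43,0.0029,-0.0027,0.003,0],[0.415,0.0029,-0.0027,0.002,0],[0.40,0.0029,-0.0027,0.002,0],[0.385,0.0029,-0.0027,0.001,0],[0.37,0.0029,-0.0027,0.001,0],[0.36,0.0029,-0.0027,0,0],[0.30,0,0,0,0],[0.20,0,0,0,0]]' 10
python3 -m crank '[[0.1,0,0,0,0],[0.1,0,0,0,0],[0.1,0,0,0,0],[0.1,0,0,0,0],[0.1,0,0,0,0],[0.1,0,0,0,0],[0.1,0,0,0,0],[0.1,0,0,0,0]]' 20
python3 - <<'E'
from h import *
snap('scene','s7.png');snap('side','d7.png');p=arm.observe()['position'];q=p[:2]-[.6616,.1995];print(q@[.731,-.682],q@[.682,.731])
a=cv2.imread('pics/s7.png')[110:215,170:290];b=cv2.imread('pics/d7.png')[145:265,180:300]
o=np.zeros((400,800,3),np.uint8);o[:350,:400]=cv2.resize(a,(400,350));o[:,400:]=cv2.resize(b,(400,400));cv2.imwrite('pics/c7.png',o)
E
```

```text
clock: 7.42
position: [0.6667, 0.1956, 0.1464]
ee_rot: [1.245, -2.884, -0.001]
force: [-0.6, 0.8, 0.8]
width: 0.328
clock: 8.08
position: [0.6667, 0.1956, 0.1464]
ee_rot: [1.245, -2.884, -0.001]
force: [-4.5, 3.4, 1.1]
width: 0.324
0.006371874352739838 0.0006721744174077818
```

View pics/c7.png

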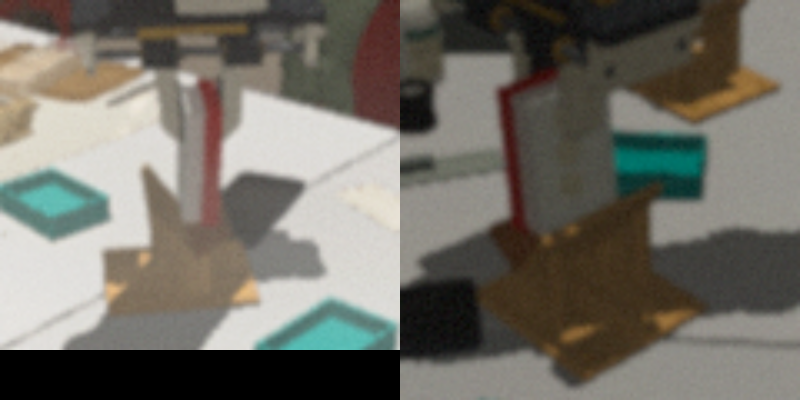

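```bash
python3 -m crank '[[0.1,0,0,0.005,0],[0.1,0,0,0.01,0],[0.1,0,0,0.015,0],[0.1,0,0,0.02,0],[0.1,0,0,0.03,0],[0.1,0,0,0.03,0],[0.1,0,0,0.025,0],[0.1,0,0,0.02,0]]' 30
python3 -m crank '[[0.1,0,0,0.01,0],[0.1,0,0,0,0],[0.1,0,0,0,0],[0.1,0,0,0,0],[0.1,0,0,0,0],[0.1,0,0,0,0],[0.1,0,0,0,0],[0.1,0,0,0,0]]' 45
python3 - <<'E'
from h import *
snap('scene','s8.png');snap('side','d8.png');snap('wrist','w8.png');p=arm.observe()['position'];q=p[:2]-[.6616,.1995];print(q@[.731,-.682],q@[.682,.731])
a=cv2.imread('pics/s8.png')[90:195,170:290];b=cv2.imread('pics/d8.png')[125:245,180:300]
o=np.zeros((600,800,3),np.uint8);o[:350,:400]=cv2.resize(a,(400,350));o[:400,400:]=cv2.resize(b,(400,400));o[350:,:333]=cv2.resize(cv2.imread('pics/w8.png'),(333,250));cv2.imwrite('pics/c8.png',o)
E
```

```text
clock: 8.85
position: [0.6677, 0.1952, 0.2107]
ee_rot: [-1.244, 2.883, -0.0]
force: [0.1, 0.0, -2.8]
width: 0.303
clock: 9.52
position: [0.6669, 0.1952, 0.2122]
ee_rot: [1.245, -2.884, -0.0]
force: [0.2, -0.3, -1.1]
width: 0.303
0.006857024468971478 0.0005612296567570903
```

View pics/c8.png

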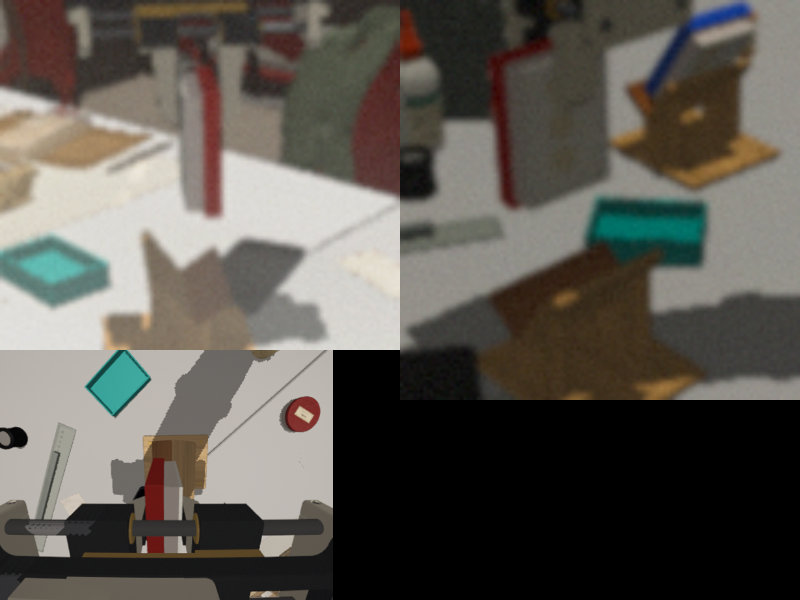

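```bash
python3 -m crank '[[0.1,0,0,0,-0.05],[0.1,0,0,0,-0.1],[0.1,0,0,0,-0.107],[0.1,0,0,0,-0.107],[0.1,0,0,0,-0.107],[0.1,0,0,0,-0.107],[0.1,0,0,0,-0.107],[0.1,0,0,0,-0.107]]' 45
python3 -m crank '[[0.1,0,0,0,-0.107],[0.1,0,0,0,-0.107],[0.1,0,0,0,-0.107],[0.1,0,0,0,-0.107],[0.1,0,0,0,-0.107],[0.1,0,0,0,-0.107],[0.1,0,0,0,-0.107],[0.1,0,0,0,-0.107]]'
python3 -m crank '[[0.1,0,0,0,-0.107],[0.1,0,0,0,-0.107],[0.1,0,0,0,-0.107],[0.1,0,0,0,-0.107],[0.1,0,0,0,-0.107],[0.1,0,0,0,-0.107],[0.1,0,0,0,-0.107],[0.1,0,0,0,-0.107]]'
python3 -m crank '[[0.1,0,0,0,-0.107],[0.1,0,0,0,-0.107],[0.1,0,0,0,-0.107],[0.1,0,0,0,-0.1],[0.1,0,0,0,-0.05],[0.1,0,0,0,-0.025],[0.1,0,0,0,0],[0.1,0,0,0,0]]'
python3 - <<'E'
from h import *
from scipy.spatial.transform import Rotation as R
s=arm.observe();M=R.from_rotvec(s['ee_rot']).as_matrix();print('jaw yaw',np.degrees(np.arctan2(M[1,1],M[0,1])),M[:,2].round(3))
snap('scene','s9.png');snap('side','d9.png');snap('wrist','w9.png');p=s['position'];q=p[:2]-[.6616,.1995];print(q@[.731,-.682],q@[.682,.731])
a=cv2.imread('pics/s9.png')[90:195,170:290];b=cv2.imread('pics/d9.png')[125:245,180:300]
o=np.zeros((600,800,3),np.uint8);o[:350,:400]=cv2.resize(a,(400,350));o[:400,400:]=cv2.resize(b,(400,400));o[350:,:333]=cv2.resize(cv2.imread('pics/w9.png'),(333,250));cv2.imwrite('pics/c9.png',o)
E
```

```text
clock: 10.33
position: [0.667, 0.1954, 0.2126]
ee_rot: [0.031, 3.141, 0.0]
force: [-0.0, -1.1, -0.3]
width: 0.3
clock: 11.0
position: [0.667, 0.1954, 0.2125]
ee_rot: [-1.389, -2.818, -0.0]
force: [-0.1, 0.4, -0.7]
width: 0.298
clock: 11.67
position: [0.667, 0.1955, 0.2126]
ee_rot: [-2.473, -1.937, -0.0]
force: [0.2, 1.4, -1.5]
width: 0.303
clock: 12.33
position: [0.667, 0.1954, 0.2125]
ee_rot: [2.883, 1.248, -0.0]
force: [0.1, 0.2, -1.9]
width: 0.304
jaw yaw -43.1943970523613 [-0. -0. -1.]
0.006730939249472935 0.0006748328807928092
```

View pics/c9.png

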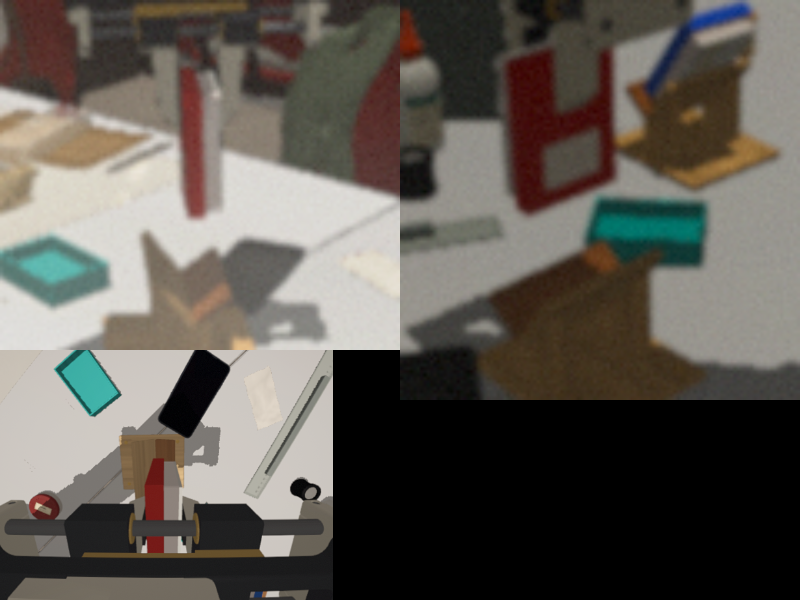

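View pics/w9.png

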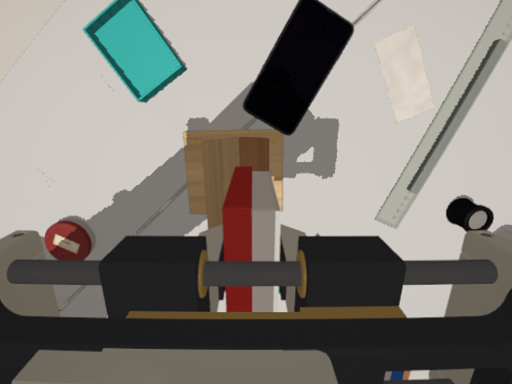

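```bash
python3 - <<'E'
from h import *
b=cv2.imread('pics/d9.png')[140:195,205:250];cv2.imwrite('pics/c9b.png',cv2.resize(b,None,fx=10,fy=10,interpolation=cv2.INTER_CUBIC))
E
```

```text
(no output)
```

View pics/c9b.png

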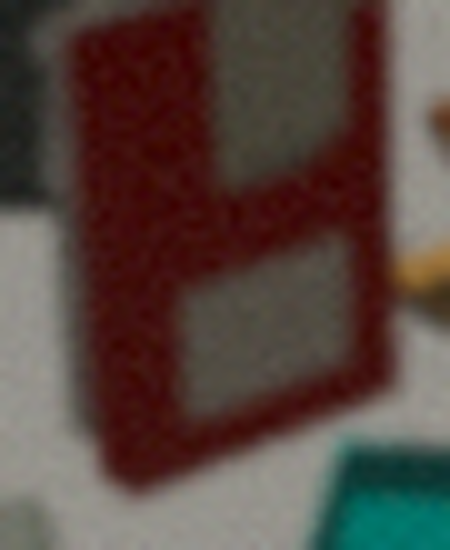

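```bash
python3 - <<'E'
from h import *
c=cal('side');O=np.array([.6616,.1995,0]);ex=np.array([.731,-.682,0]);ey=np.array([.682,.731,0])
o,d=ray(c,[(205+x/10,140+y/10) for x,y in[(140,490),(392,385),(380,20)]])
k=((-.0073+0*d[:,0])-(o-O)@ex)/(d@ex)
P=o+d*k[:,None]-O;print((P@ey).round(4),P[:,2].round(4))
E
```

```text
[ 0.0336 -0.0349 -0.0343] [0.1311 0.1314 0.2169]
```

The case is held closed and upright, lid now toward the board. Its bottom edge is level at z 0.131 and centred to about 1 mm. I lower it onto the ledge.

```bash
python3 -m crank '[[0.1,0.004,-0.0037,-0.015,0],[0.1,0,0,-0.03,0],[0.1,0,0,-0.03,0],[0.1,0,0,-0.03,0],[0.1,0,0,-0.025,0],[0.1,0,0,-0.015,0],[0.1,0,0,-0.005,0],[0.1,0,0,0,0]]' 45
python3 -m crank '[[0.1,0,0,-0.002,0],[0.1,0,0,-0.002,0],[0.1,0,0,-0.002,0],[0.1,0,0,-0.002,0],[0.1,0,0,-0.002,0],[0.1,0,0,-0.001,0],[0.1,0,0,0,0],[0.1,0,0,0,0]]' 45
python3 - <<'E'
from h import *
s=arm.observe();print(s['force'])
snap('scene','s10.png');snap('side','d10.png');p=s['position'];q=p[:2]-[.6616,.1995];print(q@[.731,-.682],q@[.682,.731])
a=cv2.imread('pics/s10.png')[110:215,170:290];b=cv2.imread('pics/d10.png')[145:265,180:300]
o=np.zeros((400,800,3),np.uint8);o[:350,:400]=cv2.resize(a,(400,350));o[:,400:]=cv2.resize(b,(400,400));cv2.imwrite('pics/c10.png',o)
E
```

```text
clock: 13.15
position: [0.6683, 0.1938, 0.1517]
ee_rot: [2.884, 1.245, -0.002]
force: [0.7, -0.1, -1.0]
width: 0.3
clock: 13.82
position: [0.6686, 0.1938, 0.1481]
ee_rot: [2.884, 1.245, 0.0]
force: [0.2, 0.5, -1.3]
width: 0.303
[ 0.15747026  0.46372914 -1.2992925 ]
0.008997930818818334 0.0006270207571122091
```

View pics/c10.png

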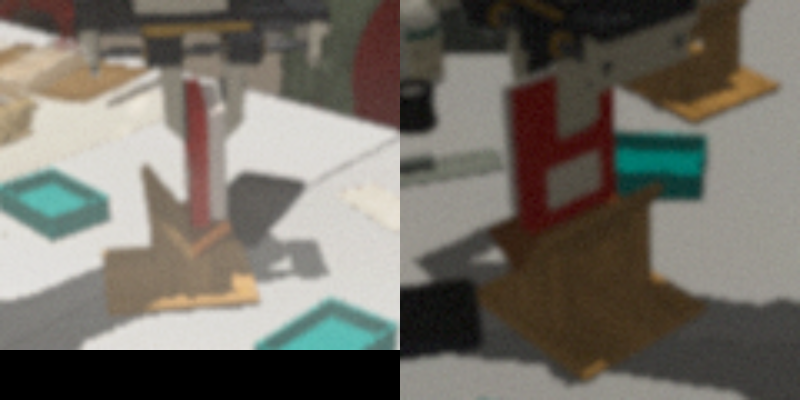

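```bash
python3 -m crank '[[0.1,0,0,-0.002,0],[0.1,0,0,-0.002,0],[0.1,0,0,-0.002,0],[0.1,0,0,0,0],[0.1,0,0,0,0],[0.1,0,0,0,0],[0.1,0,0,0,0],[0.1,0,0,0,0]]' 45
python3 -m crank '[[0.1,0,0,-0.002,0],[0.1,0,0,-0.001,0],[0.1,0,0,0,0],[0.1,0,0,0,0],[0.1,0,0,0,0],[0.1,0,0,0,0],[0.1,0,0,0,0],[0.1,0,0,0,0]]' 45
```

```text
clock: 14.58
position: [0.6689, 0.1938, 0.1471]
ee_rot: [-2.884, -1.245, -0.002]
force: [-3.8, 0.5, 9.7]
width: 0.301
clock: 15.25
position: [0.6689, 0.1937, 0.1469]
ee_rot: [-2.884, -1.245, -0.003]
force: [-6.8, 0.2, 18.7]
width: 0.301
```

```bash
python3 -m crank '[[0.33,0,0,0.003,0],[0.345,-0.003,0.0028,0,0],[0.36,-0.003,0.0028,-0.001,0],[0.375,-0.003,0.0028,-0.001,0],[0.39,-0.003,0.0028,-0.002,0],[0.40,-0.003,0.0028,-0.002,0],[0.415,-0.003,0.0028,-0.002,0],[0.43,-0.003,0.0028,-0.002,0]]' 10
python3 - <<'E'
from h import *
s=arm.observe();print(s['force'])
snap('scene','s11.png');snap('side','d11.png');p=s['position'];q=p[:2]-[.6616,.1995];print(q@[.731,-.682],q@[.682,.731])
a=cv2.imread('pics/s11.png')[110:215,170:290];b=cv2.imread('pics/d11.png')[145:265,180:300]
o=np.zeros((400,800,3),np.uint8);o[:350,:400]=cv2.resize(a,(400,350));o[:,400:]=cv2.resize(b,(400,400));cv2.imwrite('pics/c11.png',o)
E
```

```text
clock: 15.92
position: [0.66, 0.2018, 0.1414]
ee_rot: [2.884, 1.245, -0.0]
force: [0.1, 0.3, -0.9]
width: 0.425
[ 0.12343175  0.28720187 -0.86962962]
-0.0027297224685971532 0.0005582236755704763
```

View pics/c11.png

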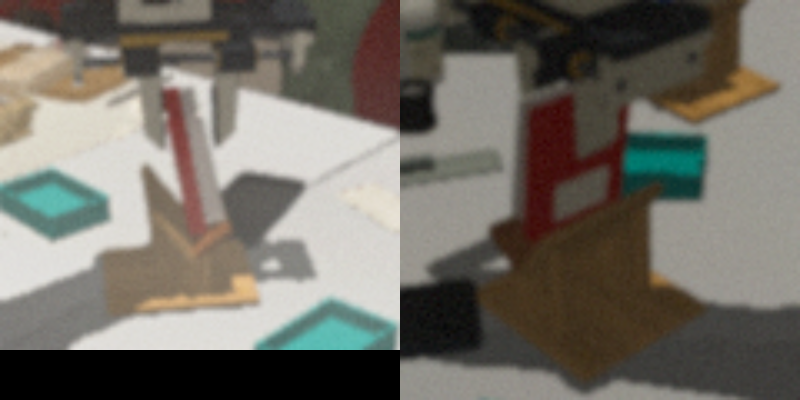

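```bash
python3 -m crank '[[0.445,-0.0036,0.0034,-0.0036,0],[0.46,-0.0036,0.0034,-0.0038,0],[0.48,-0.0036,0.0034,-0.004,0],[0.50,-0.0036,0.0034,-0.0042,0],[0.52,-0.0036,0.0034,-0.0042,0],[0.54,-0.0036,0.0034,-0.0044,0],[0.56,-0.0036,0.0034,-0.0046,0],[0.575,-0.0036,0.0034,-0.0048,0]]' 10
python3 - <<'E'
from h import *
s=arm.observe();print(s['force'])
snap('scene','s12.png');snap('side','d12.png');p=s['position'];q=p[:2]-[.6616,.1995];print(q@[.731,-.682],q@[.682,.731])
a=cv2.imread('pics/s12.png')[110:215,170:290];b=cv2.imread('pics/d12.png')[145:265,180:300]
o=np.zeros((400,800,3),np.uint8);o[:350,:400]=cv2.resize(a,(400,350));o[:,400:]=cv2.resize(b,(400,400));cv2.imwrite('pics/c12.png',o)
E
```

```text
clock: 16.68
position: [0.6485, 0.2127, 0.1281]
ee_rot: [-2.884, -1.245, 0.0]
force: [-0.6, -0.1, 0.6]
width: 0.568
[-0.63231104 -0.12347504  0.57011388]
-0.018583137699708707 0.0007418792557800454
```

View pics/c12.png

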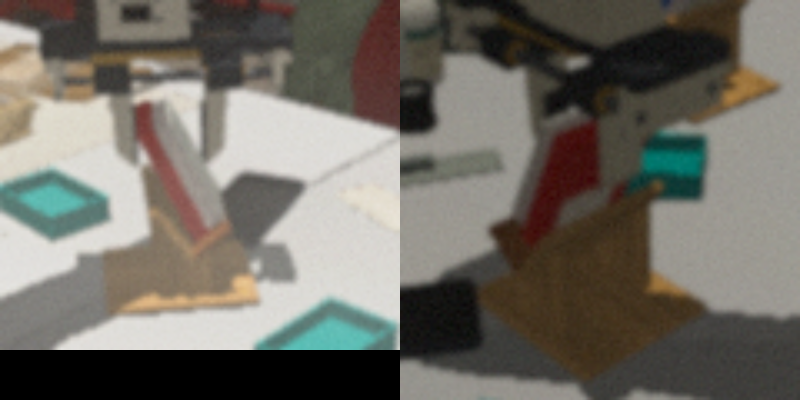

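```bash
python3 -m crank '[[0.59,-0.0021,0.002,-0.0042,0],[0.61,-0.0021,0.002,-0.0042,0],[0.63,-0.0021,0.002,-0.0042,0],[0.65,-0.0021,0.002,-0.0042,0],[0.67,-0.0021,0.002,-0.0041,0],[0.69,-0.0021,0.002,-0.0041,0],[0.71,-0.0021,0.002,-0.0041,0],[0.73,-0.0021,0.002,-0.004,0]]' 10
python3 - <<'E'
from h import *
s=arm.observe();print(s['force'])
snap('scene','s13.png');snap('side','d13.png');snap('wrist','w13.png');p=s['position'];q=p[:2]-[.6616,.1995];print(q@[.731,-.682],q@[.682,.731])
a=cv2.imread('pics/s13.png')[110:215,170:290];b=cv2.imread('pics/d13.png')[145:265,180:300]
o=np.zeros((600,800,3),np.uint8);o[:350,:400]=cv2.resize(a,(400,350));o[:400,400:]=cv2.resize(b,(400,400));o[350:,:333]=cv2.resize(cv2.imread('pics/w13.png'),(333,250));cv2.imwrite('pics/c13.png',o)
E
```

```text
clock: 17.45
position: [0.6419, 0.2189, 0.1148]
ee_rot: [2.884, 1.245, -0.0]
force: [-0.0, 0.8, 0.1]
width: 0.723
[-0.02807166  0.78192743  0.07271618]
-0.02761731781824674 0.0007344728324644449
```

View pics/c13.png

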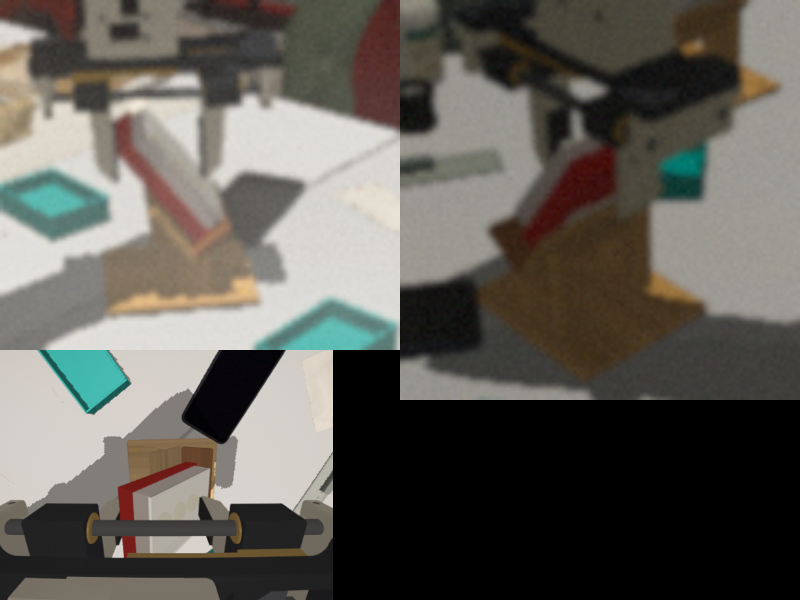

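```bash
python3 -m crank '[[0.8,0,0,0,0],[0.9,0,0,0,0],[1,0,0,0,0],[1,0,0,0,0],[1,0,0,0.05,0],[1,0,0,0.09,0],[1,0,0,0.1,0],[1,0,0,0.1,0]]' 10
python3 -m crank '[[1,0,0,0.1,0],[1,0,0,0.09,0],[1,0,0,0.05,0],[1,0,0,0.02,0],[1,0,0,0,0],[1,0,0,0,0],[1,0,0,0,0],[1,0,0,0,0]]' 10
python3 - <<'E'
from h import *
snap('scene','s14.png');snap('side','d14.png');snap('wrist','w14.png');np.savez('w14.npz',*cal('wrist'))
a=cv2.imread('pics/s14.png')[130:215,180:280];b=cv2.imread('pics/d14.png')[165:265,190:290]
o=np.zeros((400,800,3),np.uint8);o[:340,:400]=cv2.resize(a,(400,340),interpolation=2);o[:,400:]=cv2.resize(b,(400,400),interpolation=2);cv2.imwrite('pics/c14.png',o)
cv2.imwrite('pics/w14c.png',cv2.resize(cv2.imread('pics/w14.png')[115:235,180:320],(700,600),interpolation=2))
E
```

```text
clock: 18.27
position: [0.6415, 0.2185, 0.2523]
ee_rot: [2.884, 1.244, -0.002]
force: [2.1, 0.6, 0.1]
width: 0.999
clock: 18.93
position: [0.6413, 0.2191, 0.3531]
ee_rot: [-2.884, -1.245, 0.004]
force: [-0.2, 0.4, -0.0]
width: 1.002
```

View pics/c14.png

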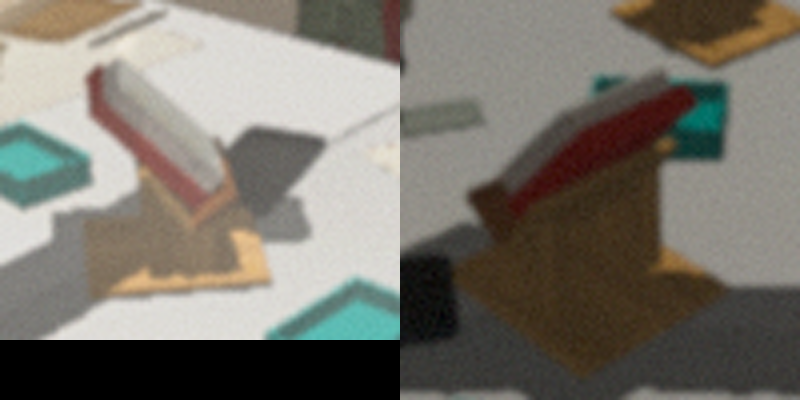

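View pics/w14c.png

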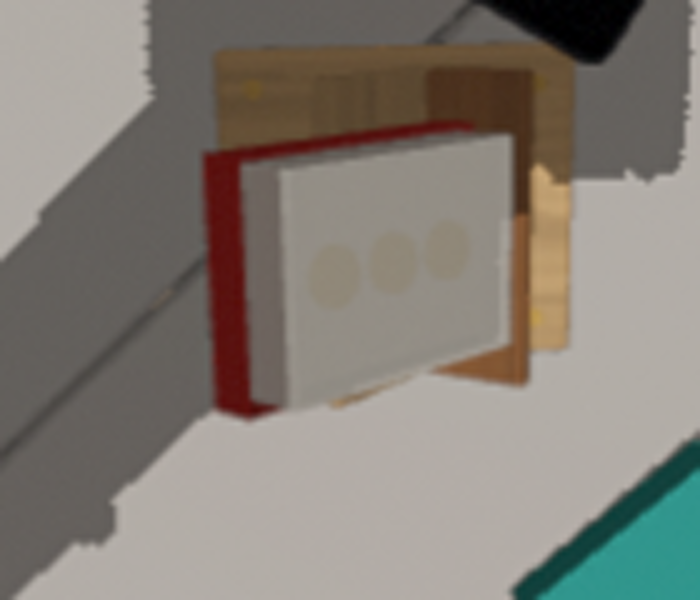

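```bash
python3 - <<'E'
from h import *
z=np.load('w14.npz');c=[z[k] for k in z.files];O=np.array([.6616,.1995,0]);ex=np.array([.731,-.682,0]);ey=np.array([.682,.731,0])
f=lambda L:[(180+x/5,115+y/5) for x,y in L]
for n,L,h in(('floor top (X -.0324)',[(283,170),(285,407)],.1451),('floor low (.0209)',[(513,134),(507,345)],.069),('lid top (-.0574)',[(205,154),(217,408)],.1319),('ledge front(.0295)',[(530,70),(527,382)],.0707),('plate',[(217,50),(573,50)],.008)):
    P=onz(c,f(L),h)-O;print(n,'X',(P@ex).round(4),'Y',(P@ey).round(4),'midY',(P@ey).mean().round(4))
cs,cd=cal('scene'),cal('side')
for n,a,b in(('lid board-side top, +Y end?',(88,72),None),):pass
# expected corners projected
def W(u,nn,y): return O+ex*(-.574*u+.819*nn)+ey*y+np.array([0,0,.05+.819*u+.574*nn])
P=[W(.1,0,.036),W(.1,0,-.036),W(.1,.014,.036),W(.1,.014,-.036),W(0,0,.036),W(0,0,-.036),W(0,.014,-.036)]
print('scene crop',((proj(cs,P)-[180,130])*4).round(0).tolist());print('side crop',((proj(cd,P)-[190,165])*4+[400,0]).round(0).tolist())
E
```

```text
floor top (X -.0324) X [-0.0474 -0.0481] Y [ 0.0318 -0.031 ] midY 0.0004
floor low (.0209) X [0.0188 0.0187] Y [ 0.0321 -0.0345] midY -0.0012
lid top (-.0574) X [-0.0684 -0.0676] Y [ 0.0343 -0.0353] midY -0.0005
ledge front(.0295) X [0.0232 0.0252] Y [ 0.0513 -0.0464] midY 0.0025
plate X [-0.0769  0.0454] Y [0.0544 0.0539] midY 0.0542
scene crop [[102.0, 66.0], [106.0, 107.0], [119.0, 54.0], [124.0, 94.0], [190.0, 169.0], [199.0, 215.0], [216.0, 203.0]]
side crop [[573.0, 133.0], [680.0, 85.0], [558.0, 110.0], [665.0, 64.0], [513.0, 222.0], [613.0, 174.0], [600.0, 154.0]]
```

The case is closed, lid down and centred across. But its top sits about 10 mm further back than a flat lean gives, and its foot a few mm out on the ledge, so it leans on the board's top edge. I'll turn the gripper crosswise and push the foot back into the corner.

```bash
python3 -m crank '[[0.3,0.0167,-0.0156,0,0.107],[0.3,0.0167,-0.0156,0,0.107],[0.3,0.0167,-0.0156,0,0.107],[0.3,0.0167,-0.0156,0,0.107],[0.3,0.0167,-0.0156,0,0.107],[0.3,0.0167,-0.0156,0,0.107],[0.3,0.0167,-0.0156,0,0.107],[0.3,0.0167,-0.0156,0,0.107]]' 20
python3 -m crank '[[0.3,0,0,-0.05,0.107],[0.3,0,0,-0.06,0.107],[0.3,0,0,-0.06,0.107],[0.3,0,0,-0.06,0.107],[0.3,0,0,-0.06,0.107],[0.3,0,0,-0.05,0.107],[0.3,0,0,-0.03,0],[0.3,0,0,0,0]]' 20
python3 - <<'E'
from h import *
snap('wrist','w15.png')
s=arm.observe();p=s['position'];q=p[:2]-[.6616,.1995];print(q@[.731,-.682],q@[.682,.731],p,s['joints'].round(2))
E
```

```text
clock: 19.75
position: [0.6956, 0.1686, 0.3545]
ee_rot: [-2.053, -2.377, 0.001]
force: [0.8, 0.8, 0.9]
width: 0.468
clock: 20.42
position: [0.6938, 0.1687, 0.2037]
ee_rot: [-1.166, -2.913, 0.005]
force: [0.5, 0.6, 0.5]
width: 0.3
0.045167001534788566 0.00019089581659129963 [0.69476435 0.16881985 0.20582528] [-0.59  0.64  0.48  1.39 -0.3   1.18  0.73]
```

View pics/w15.png

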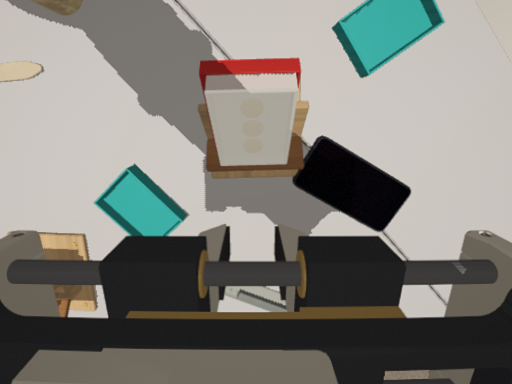

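```bash
python3 -m crank '[[0.3,0,0,-0.034,0],[0.3,0,0,-0.045,0],[0.3,0,0,-0.05,0],[0.3,0,0,-0.05,0],[0.3,0,0,-0.045,0],[0.3,0,0,-0.033,0],[0.3,0,0,-0.015,0],[0.3,0,0,0,0]]' 20
python3 -m crank '[[0.3,-0.004,0.0037,0,0],[0.3,-0.004,0.0037,0,0],[0.3,-0.004,0.0037,0,0],[0.3,0,0,0,0],[0.3,0,0,0,0],[0.3,0,0,0,0],[0.3,0,0,0,0],[0.3,0,0,0,0]]' 20
python3 - <<'E'
from h import *
snap('wrist','w16.png');snap('scene','s16.png')
s=arm.observe();p=s['position'];q=p[:2]-[.6616,.1995];print(q@[.731,-.682],q@[.682,.731],p,s['force'])
o=np.zeros((400,800,3),np.uint8);o[:340,:400]=cv2.resize(cv2.imread('pics/s16.png')[130:215,180:280],(400,340),interpolation=2);o[:,400:]=cv2.resize(cv2.imread('pics/w16.png')[:300,100:400],(400,400));cv2.imwrite('pics/c16.png',o)
E
```

```text
clock: 21.13
position: [0.6952, 0.169, 0.0977]
ee_rot: [-1.164, -2.917, 0.001]
force: [-0.8, -0.2, -0.3]
width: 0.3
clock: 21.8
position: [0.6907, 0.1733, 0.0983]
ee_rot: [1.163, 2.918, 0.0]
force: [0.4, -0.5, -0.5]
width: 0.299
0.03909964305906929 0.0006479582425740472 [0.6906387 0.1732942 0.0981863] [ 0.56969434 -0.28211525  1.17178207]
```

View pics/c16.png

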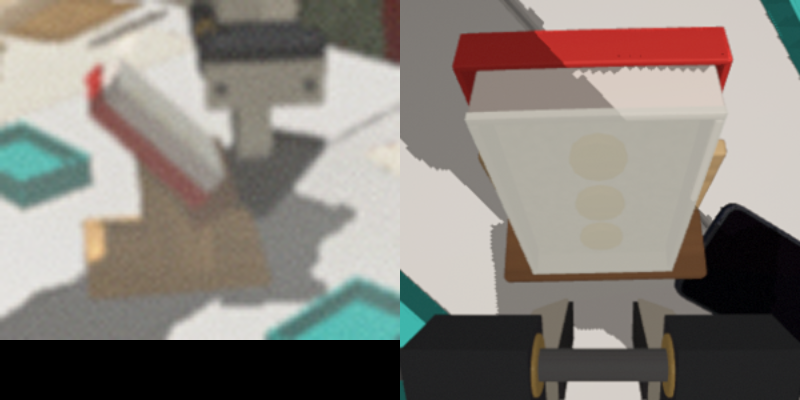

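```bash
python3 -m crank '[[0.3,-0.0022,0.002,0,0],[0.3,-0.0022,0.002,0,0],[0.3,-0.0022,0.002,0,0],[0.3,-0.0022,0.002,0,0],[0.3,-0.0022,0.002,0,0],[0.3,-0.0022,0.002,0,0],[0.3,0,0,0,0],[0.3,0,0,0,0]]' 20
python3 -m crank '[[0.3,-0.0022,0.002,0,0],[0.3,-0.0022,0.002,0,0],[0.3,0,0,0,0],[0.3,0,0,0,0],[0.3,0,0,0,0],[0.3,0,0,0,0],[0.3,0,0,0,0],[0.3,0,0,0,0]]' 20
```

```text
clock: 22.57
position: [0.6853, 0.1784, 0.0982]
ee_rot: [-1.162, -2.919, -0.0]
force: [-0.8, -0.1, -0.1]
width: 0.303
clock: 23.23
position: [0.6836, 0.1798, 0.0982]
ee_rot: [1.162, 2.919, 0.0]
force: [-1.0, 0.2, -0.0]
width: 0.3
```

```bash
python3 -m crank '[[0.3,-0.0022,0.002,0,0],[0.3,-0.0022,0.002,0,0],[0.3,0,0,0,0],[0.3,0,0,0,0],[0.3,0,0,0,0],[0.3,0,0,0,0],[0.3,0,0,0,0],[0.3,0,0,0,0]]' 20
python3 - <<'E'
from h import *
s=arm.observe();p=s['position'];q=p[:2]-[.6616,.1995];print(q@[.731,-.682],s['force'].round(1))
snap('wrist','w17.png');snap('scene','s17.png')
o=np.zeros((400,800,3),np.uint8);o[:340,:400]=cv2.resize(cv2.imread('pics/s17.png')[130:215,180:280],(400,340),interpolation=2);o[:,400:]=cv2.resize(cv2.imread('pics/w17.png')[:300,100:400],(400,400));cv2.imwrite('pics/c17.png',o)
E
```

```text
clock: 23.9
position: [0.6818, 0.1814, 0.0982]
ee_rot: [1.162, 2.919, -0.0]
force: [1.0, 0.6, -0.1]
width: 0.302
0.027140249774454565 [ 1.   0.6 -0.1]
```

View pics/c17.png

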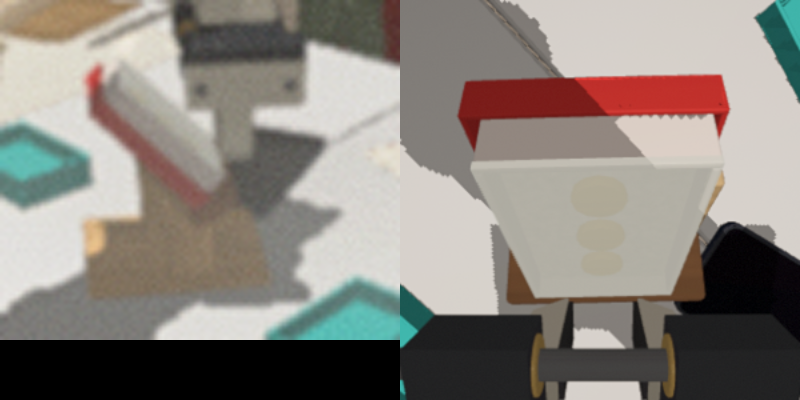

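```bash
python3 -m crank '[[0.3,-0.0022,0.002,0,0],[0.3,-0.0022,0.002,0,0],[0.3,-0.0022,0.002,0,0],[0.3,0,0,0,0],[0.3,0,0,0,0],[0.3,0,0,0,0],[0.3,0,0,0,0],[0.3,0,0,0,0]]' 20
python3 - <<'E'
from h import *
s=arm.observe();p=s['position'];q=p[:2]-[.6616,.1995];print(q@[.731,-.682],s['force'].round(1))
snap('wrist','w18.png');snap('scene','s18.png')
o=np.zeros((400,800,3),np.uint8);o[:340,:400]=cv2.resize(cv2.imread('pics/s18.png')[130:215,180:280],(400,340),interpolation=2);o[:,400:]=cv2.resize(cv2.imread('pics/w18.png')[:300,100:400],(400,400));cv2.imwrite('pics/c18.png',o)
E
```

```text
clock: 24.67
position: [0.6792, 0.1838, 0.0982]
ee_rot: [1.162, 2.919, 0.0]
force: [-0.0, 0.7, 0.2]
width: 0.301
0.023605617266284754 [-0.   0.7  0.2]
```

View pics/c18.png

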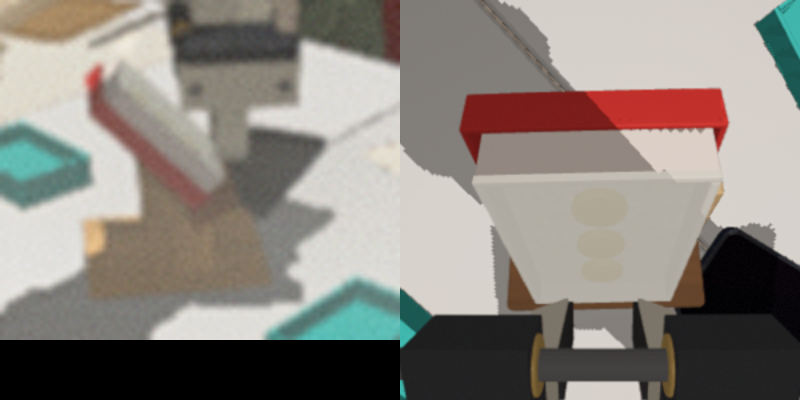

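```bash
python3 -m crank '[[0.3,-0.0022,0.002,0,0],[0.3,-0.0022,0.002,0,0],[0.3,-0.0022,0.002,0,0],[0.3,0,0,0,0],[0.3,0,0,0,0],[0.3,0,0,0,0],[0.3,0,0,0,0],[0.3,0,0,0,0]]' 20
python3 - <<'E'
from h import *
s=arm.observe();p=s['position'];q=p[:2]-[.6616,.1995];print(q@[.731,-.682],s['force'].round(1))
snap('wrist','w19.png');snap('scene','s19.png')
o=np.zeros((400,800,3),np.uint8);o[:340,:400]=cv2.resize(cv2.imread('pics/s19.png')[130:215,180:280],(400,340),interpolation=2);o[:,400:]=cv2.resize(cv2.imread('pics/w19.png')[:300,100:400],(400,400));cv2.imwrite('pics/c19.png',o)
E
```

```text
clock: 25.43
position: [0.6766, 0.1862, 0.0983]
ee_rot: [1.162, 2.918, 0.0]
force: [0.5, -0.8, -0.3]
width: 0.305
0.020075537276840128 [ 0.5 -0.8 -0.3]
```

View pics/c19.png

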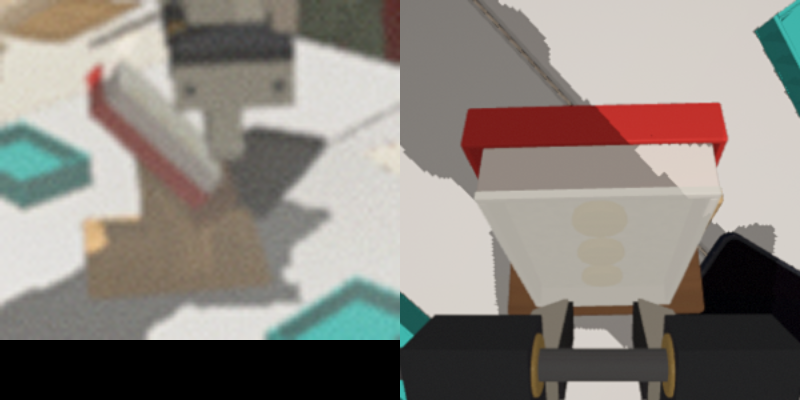

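```bash
python3 -m crank '[[0.3,-0.0022,0.002,0,0],[0.3,-0.0022,0.002,0,0],[0.3,-0.0022,0.002,0,0],[0.3,0,0,0,0],[0.3,0,0,0,0],[0.3,0,0,0,0],[0.3,0,0,0,0],[0.3,0,0,0,0]]' 20
python3 - <<'E'
from h import *
s=arm.observe();p=s['position'];q=p[:2]-[.6616,.1995];print(q@[.731,-.682],s['force'].round(1))
snap('wrist','w20.png');snap('scene','s20.png')
o=np.zeros((400,800,3),np.uint8);o[:340,:400]=cv2.resize(cv2.imread('pics/s20.png')[130:215,180:280],(400,340),interpolation=2);o[:,400:]=cv2.resize(cv2.imread('pics/w20.png')[:300,100:400],(400,400));cv2.imwrite('pics/c20.png',o)
E
```

```text
clock: 26.2
position: [0.6738, 0.1887, 0.0982]
ee_rot: [-1.162, -2.919, -0.0]
force: [0.7, -0.3, 0.3]
width: 0.298
0.016336982503393126 [ 0.7 -0.3  0.3]
```

View pics/c20.png

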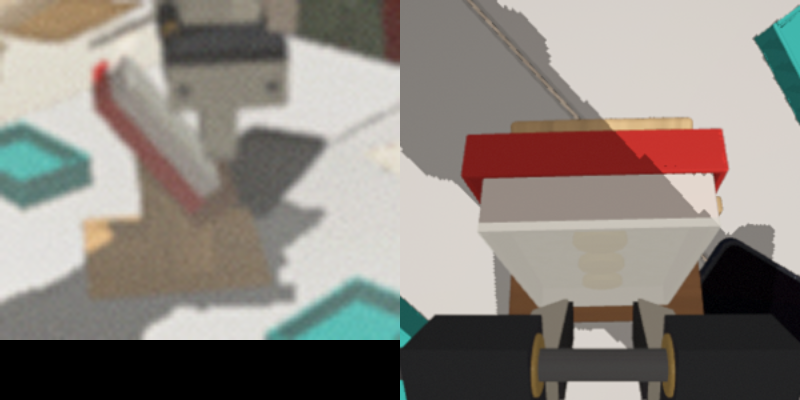

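```bash
python3 -m crank '[[0.3,-0.0022,0.002,0,0],[0.3,-0.0022,0.002,0,0],[0.3,0,0,0,0],[0.3,0,0,0,0],[0.3,0,0,0,0],[0.3,0,0,0,0],[0.3,0,0,0,0],[0.3,0,0,0,0]]' 20
python3 - <<'E'
from h import *
s=arm.observe();p=s['position'];q=p[:2]-[.6616,.1995];print(q@[.731,-.682],s['force'].round(1))
snap('wrist','w21.png');snap('scene','s21.png')
o=np.zeros((400,800,3),np.uint8);o[:340,:400]=cv2.resize(cv2.imread('pics/s21.png')[130:215,180:280],(400,340),interpolation=2);o[:,400:]=cv2.resize(cv2.imread('pics/w21.png')[:300,100:400],(400,400));cv2.imwrite('pics/c21.png',o)
E
```

```text
clock: 26.97
position: [0.6725, 0.1898, 0.0983]
ee_rot: [1.163, 2.918, -0.0]
force: [4.0, -3.3, 0.5]
width: 0.299
0.014544628001597252 [ 4.  -3.3  0.5]
```

View pics/c21.png

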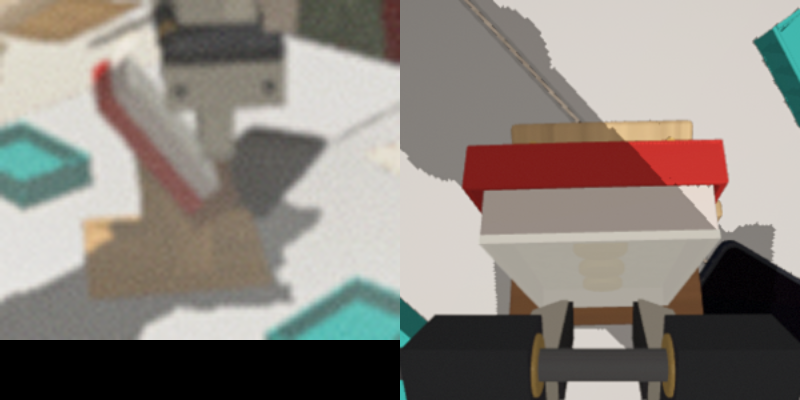

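```bash
python3 -m crank '[[0.3,-0.0022,0.002,0,0],[0.3,0,0,0,0],[0.3,0,0,0,0],[0.3,0.004,-0.0037,0,0],[0.3,0.01,-0.0093,0,0],[0.3,0.015,-0.014,0,0],[0.3,0.02,-0.0186,0,0],[0.3,0.02,-0.0186,0.02,0]]' 20
python3 -m crank '[[0.3,0,0,0.06,0],[0.3,0,0,0.09,0],[0.3,0,0,0.1,0],[0.3,0,0,0.1,0],[0.3,0,0,0.05,0],[0.3,0,0,0.02,0],[0.3,0,0,0,0],[0.3,0,0,0,0]]' 20
python3 - <<'E'
from h import *
snap('scene','s22.png');snap('side','d22.png');snap('wrist','w22.png');np.savez('w22.npz',*cal('wrist'))
a=cv2.imread('pics/s22.png')[130:215,180:280];b=cv2.imread('pics/d22.png')[165:265,190:290]
o=np.zeros((400,800,3),np.uint8);o[:340,:400]=cv2.resize(a,(400,340),interpolation=2);o[:,400:]=cv2.resize(b,(400,400),interpolation=2);cv2.imwrite('pics/c22.png',o)
E
```

```text
clock: 27.73
position: [0.6983, 0.1649, 0.1047]
ee_rot: [-1.16, -2.916, 0.002]
force: [0.5, -0.1, -0.7]
width: 0.302
clock: 28.4
position: [0.6988, 0.1648, 0.2735]
ee_rot: [-1.163, -2.918, 0.001]
force: [-1.2, 0.2, -0.2]
width: 0.298
```

View pics/c22.png

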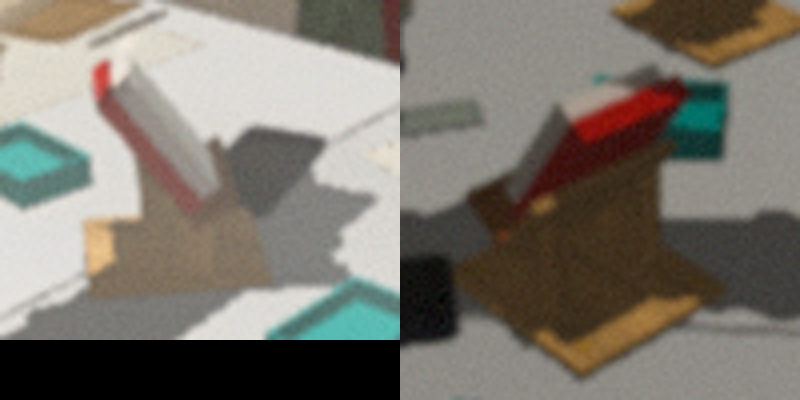

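View pics/w22.png

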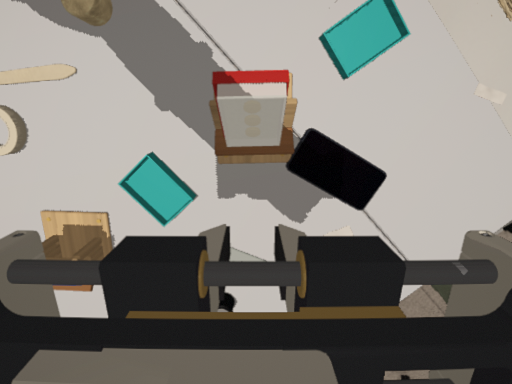

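```bash
python3 - <<'E'
from h import *
O=np.array([.6616,.1995,0]);ex=np.array([.731,-.682,0]);ey=np.array([.682,.731,0])
cs,cd=cal('scene'),cal('side')
def W(u,nn,y): return O+ex*(-.574*u+.819*nn)+ey*y+np.array([0,0,.05+.819*u+.574*nn])
P=[W(.1,.028,.036),W(.1,.028,-.036),W(.1,.014,.036),W(.1,.014,-.036)]
print('initial: scene',((proj(cs,P)-[180,130])*4).round(0).tolist(),'side',((proj(cd,P)-[190,165])*4+[400,0]).round(0).tolist())
P=[W(.1,0,.036),W(.1,0,-.036),W(0,0,-.036),W(0.0965,.028,.0325),W(.0965,.028,-.0325),W(.0035,.028,-.0325)]
print('now: scene',((proj(cs,P)-[180,130])*4).round(0).tolist(),'side',((proj(cd,P)-[190,165])*4+[400,0]).round(0).tolist())
z=np.load('w22.npz');c=[z[k] for k in z.files]
print('wrist',proj(c,P).round(1).tolist())
print('wrist ledge',proj(c,[W(0,.036,.05),W(0,.036,-.05)]).round(1).tolist())
cv2.imwrite('pics/w22c.png',cv2.resize(cv2.imread('pics/w22.png')[60:170,200:310],(660,600)[:1]*1+(600,) if 0 else (600,600),interpolation=2))
o=np.zeros((500,800,3),np.uint8)
for i,(f,x,y) in enumerate((('s0',200,135),('s22',200,135))):
    f={'s0':'scene0'}.get(f,f);o[:480,i*400:i*400+400]=cv2.resize(cv2.imread(f'pics/{f}.png')[y:y+60,x:x+50],(400,480),interpolation=2)
cv2.imwrite('pics/cmp.png',o)
E
```

```text
initial: scene [[135.0, 42.0], [141.0, 81.0], [119.0, 54.0], [124.0, 94.0]] side [[543.0, 88.0], [651.0, 43.0], [558.0, 110.0], [665.0, 64.0]]
now: scene [[102.0, 66.0], [106.0, 107.0], [199.0, 215.0], [138.0, 48.0], [144.0, 83.0], [229.0, 185.0]] side [[573.0, 133.0], [680.0, 85.0], [613.0, 174.0], [546.0, 89.0], [643.0, 49.0], [585.0, 134.0]]
wrist [[289.2, 78.7], [213.6, 79.3], [224.2, 133.7], [286.5, 105.8], [216.5, 106.3], [226.1, 152.0]]
wrist ledge [[292.2, 158.6], [212.2, 159.1]]
```

View pics/w22c.png

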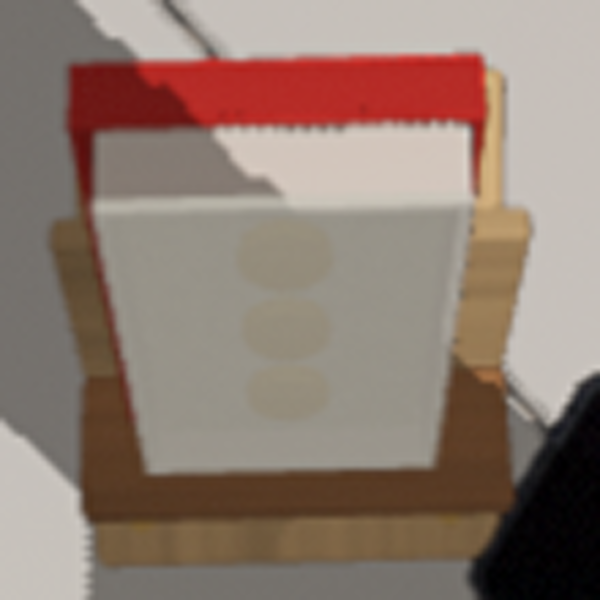

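View pics/cmp.png

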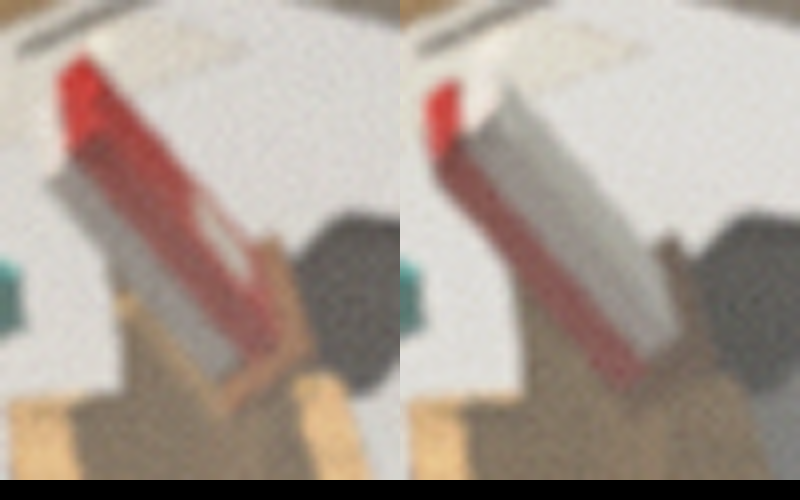

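```bash
python3 - <<'E'
from h import *
im=snap('scene','s23.png');b=cv2.cvtColor(cv2.imread('pics/scene0.png'),4).astype(int)
print('blue area diff',np.abs(im.astype(int)-b)[185:270,290:360].mean())
a=cv2.cvtColor(cv2.imread('pics/s22.png'),4).astype(int);print('case diff since last',np.abs(im.astype(int)-a)[135:215,195:260].mean())
s=arm.observe();print(s['clock'],s['force'].round(1));print(arm.sign_off())
E
```

```text
blue area diff 6.241120448179272
case diff since last 2.522692307692308
28.6 [ 0.1 -0.2 -0.5]
the job is handed in; nothing more can be done
None
```

I turned the red-lidded case over and leaned it back on its own easel, and handed the job in at 28.6 s. It stayed closed in every picture I took along the way.

**What I did:** I tipped the case upright with the back finger and pinched lid and base together; the opening read 28 mm, the closed thickness. I then lifted it, twisted it 180° and set it upright on the ledge, lid toward the board. The fingers opened as it leaned back.

**What went wrong on the way:**
- **First tip:** it jammed and only forced the fingers open, at about 26 N on the wrist. I went lower and followed the rising corner instead.
- **First placing:** the case came to rest leaning too far back, with its foot out on the ledge. I pushed the foot into the corner until it resisted at about 5 N, then pushed about 1 mm further and backed off.

**Last checks:**
- **Position:** the lid faces down and the clear bottom with the discs faces up. It is centred to about 1 mm across the easel.
- **Tilt:** in the scene view its slope looks the same as at the start. The wrist view disagreed slightly, by about 3 px at the top edge (1–2° or a few mm), which I put down to calibration error.
- **Surroundings:** the gripper is clear of everything, with wrist force near zero. The case did not move between the last two pictures. I never went near the blue case, and its picture shows only small changes from the start (mean difference 6 of 255), which I took to be noise and shadow.

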